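Match the lids to the teapots

TASK

Put each of the three clay lids on the teapot it was made for: the large round lid on the large round pot, the small round lid on the small round pot and the square lid on the square pot with its sides lined up with the pot's. Set each lid down gently, centred and fully seated flat on the rim, with the pots left upright where they stand. Leave the cup, the cork disc and the tin where they are.

Things in the scene. Friction and masses are not known exactly. Their poses are not given: they have to be found in the camera images.
- large_pot: Large open round teapot of reddish-brown unglazed clay, body 116 mm across, round mouth 68 mm inside with a rim 8 mm thick. Origin at the centre of its underside, on the mouth's axis, z up; it stands loose on the bench, rim 62 mm above the origin. Handle on its +y side (reaches 93 mm from the axis), spout on its -y side (reaches 90 mm). About 0.45 kg.
- small_pot: Small open round teapot of the same clay, body 92 mm across, round mouth 44 mm inside with a rim 8 mm thick. Origin at the centre of its underside, on the mouth's axis, z up; it stands loose on the bench, rim 62 mm above the origin. Handle on its +y side (reaches 81 mm from the axis), spout on its -y side (reaches 78 mm). About 0.32 kg.
- square_pot: Square open teapot of the same clay, body 96 mm by 96 mm, upper part 86 mm square, square mouth 52 mm by 52 mm with its sides along the pot's x and y. Origin at the centre of its underside, on the mouth's axis, z up; it stands loose on the bench, rim 62 mm above the origin. Handle on its +y side (reaches 83 mm from the axis), spout on its -y side (reaches 80 mm). About 0.5 kg.
- large_lid: Large round lid of the same clay. Origin at the centre of the underside of the spigot, z up; it lies right way up on its spigot. From the origin upward: round 52 mm diameter spigot 0 to 10 mm, round 86 mm diameter plate 10 to 17 mm, then a knob standing 17 to 43 mm, round, 22 mm diameter between heights 22 and 39 mm. On its pot the plate rests on the rim, so its origin is then 52 mm above the pot's origin. About 0.1 kg.
- small_lid: Small round lid of the same clay. Origin at the centre of the underside of the spigot, z up; it lies right way up on its spigot. From the origin upward: round 30 mm diameter spigot 0 to 10 mm, round 60 mm diameter plate 10 to 17 mm, then a knob standing 17 to 43 mm, round, 20 mm diameter between heights 22 and 39 mm. On its pot the plate rests on the rim, so its origin is then 52 mm above the pot's origin. About 0.05 kg.
- square_lid: Square lid of the same clay. Origin at the centre of the underside of the spigot, z up; it lies right way up on its spigot. From the origin upward: 36 mm square spigot 0 to 10 mm, 70 mm square (sides along the lid's x and y) plate 10 to 17 mm, then a knob standing 17 to 43 mm, an upright bar 40 mm long along the lid's x and 14 mm thick along its y. On its pot the plate rests on the rim, so its origin is then 52 mm above the pot's origin. About 0.09 kg.
- cup: Small open tea cup of the same clay, 60 mm across the mouth and 42 mm high, loose; origin at the centre of its underside. Not part of the job.
- cork: Loose round disc of cork, 76 mm diameter and 14 mm thick; origin at the centre of its underside. Not part of the job.
- tin: Loose open grey metal tin, 90 mm (x) by 70 mm (y), 45 mm high; origin at the centre of its underside. Not part of the job.
Things that resemble listed ones, but are neither listed nor needed, are in the scene too. What is shaped like the large_pot but red is not meant.

How it is judged:
By the outcome, as a careful person would: the job done as asked, in the order asked, and still so for the second after the job is handed in, with the robot touching nothing.
It also fails if it takes over 96 s, if anything falls off the work surface, if the arm or the gripper's body presses on something with over 40 N, if the wrist force passes 120 N, or if a joint passes its speed limit or range.

ROBOT

A 6-joint arm with a two-finger parallel gripper is mounted at the origin on the work surface. World frame = base frame: x ahead of the robot, y to its left, z up, the work surface at z = 0. Lengths are in m, angles in rad, forces in N, time in s.
With the tool pointing down it reaches from about 0.25 to 0.775 m from the base axis. Payload 4 kg.
Tool frame: the origin (TCP) lies on the centre line of the jaws, within the pads' length; the fingertips stand 14 mm ahead of it and the grasp point (between the pads) lies 5 mm behind it (robot.tcp_to_tips is the distance from the TCP to the fingertips, in m); z points along the fingers, y is the line along which they close (so a half turn about z gives the same grasp; the last joint's range is limited). The gripper opens to 94 mm and grips with 3 to 60 N. Pads are 16 mm wide; open, the fingers measure 119 mm over their backs; the gripper's body (75 mm by 177 mm) begins 78 mm behind the grasp point.
Start: joints at [1.092, 0.087, 1.371, -0, 1.684, -0.103], TCP at [0.202, 0.512, 0.22] pointing down, gripper open.
Joint ranges: [-3.1, 3.1], [-0.76, 2.03], [0.27, 2.55], [-1.08, 4.22], [0.17, 2.65], [-2.57, 2.57]. Speed limits (rad/s): [2.79, 2.79, 3.14, 3.14, 3.14, 3.14].

INTERFACE

Orientations are given as [roll, pitch, yaw] about the fixed x, y, z axes, in that order (R = Rz(yaw) Ry(pitch) Rx(roll)).
In Python, from bench import robot gives the robot as it stands.
- The arm moves only by the tool carry_out, never from a script. Its argument "increments" is a list of rows, each a list of 3 entries, a list of its own where there are three numbers: the closure in counts, from 0 (fully open) to 255 (shut), then the shift along the tool's x, y, z in mm, then the turn about the tool's z in degrees. In form: [[fingers, [dx, dy, dz], twist], ...]. A call has 1 to 8 rows; each row shifts and turns the commanded pose from where the row before left it, along the tool's axes as they then stand; what a row does not reach is not made up. A row lasts 1/10 s, in which the tool goes at most 50 mm and 8.59 degrees, less where a joint would pass 70% of its speed; a pose out of reach is approached as far as the arm can. A call with a gripper value outside its range is refused whole. The fingers move at their own pace and stop on an object; the grip force is fixed at half the most. Time passes only in rows, so rows that do not move let the fingers close. It gives the time, the measured TCP pose, the force, the opening and the grip force at its end, in the units of the state.
- robot.get_obs(): the state, without advancing time (a new reading comes with each control period).
- robot.snapshot(name): name is "side" or "top" or "wrist"; returns the picture (400x640x3 uint8, blue, green, red); there is no depth.
- robot.get_calibration(name): a dict with "vfov" (degrees; the focal length in pixels is half the picture's height over the tangent of half this angle, whatever the lens; pixels are square), "cx", "cy" (the principal point, pixels), "k1" (the pictures are not rectified: a ray, as slopes to the right and down, at radius r is drawn at 1 + k1 r^2 times it, then the intrinsics apply), "T" (4x4, takes a point from camera to world coordinates). Camera axes: x right, y down, z forward; pixel columns grow to the right and rows downward; lengths in m; the calibration is good to about 2 mm. A picture is of the moment at which its call begins: read the wrist's pose just before it. get_calibration takes no time and is no camera call; for the wrist camera it gives the pose at the moment of the call.
- robot.close_job(): hands the job in; it is judged then, once.
The state is a dict: "time": time; "joint_positions": joint angles; "qvel": joint speeds; "joint_torque": joint torques, N m; "tool_pos": TCP position; "ee_rot": TCP orientation; "wrist_force": force on the tool from outside, world axes, zero at the start; "wrist_torque": the same for the moment, N m; "width": finger opening in m; "finger_force": force on a finger pad.
Only numpy, scipy, OpenCV 4.12 (cv2) and the standard library are available. Lean on these libraries where they do the work, as an engineer would, in place of code of your own. Each camera call takes 0.05 s, during which the arm holds its last target. There are 200 camera calls.

## Working session

There is one attempt and no reset: what is moved stays moved. The work goes in short steps, Python scripts to look and compute and a tool call to move; the robot and the scene stay as the last step left them, time stands still between calls to the robot, and variables do not carry over. Pictures are saved under pics/ and viewed, at most 18 in all, crops included, and the job is handed in when it is done.

Besides the shell and the picture viewer there is one more tool, called after ">>>" as name(argument=value, ...), one argument or row to a line, values as JSON. carry_out: Moves the arm, as the interface text tells. Its arguments: {"type":"object","properties":{"increments":{"type":"array","items":{"type":"array"}}},"required":["increments"]}

```bash
ls; mkdir -p pics; python3 - <<'E'
from bench import robot
import cv2
for n in("top","side","wrist"):
    c=robot.get_calibration(n);print(n,c)
    cv2.imwrite(f"pics/{n}0.png",robot.snapshot(n))
print(robot.get_obs())
E
```

```text
pics
top {'vfov': 50.134771449057, 'cx': 316.95464597209553, 'cy': 194.8743749241144, 'k1': -0.00026888666711169767, 'T': array([[ 2.40878941e-04, -9.91076518e-01,  1.33293954e-01,
         2.65326984e-01],
       [-9.99796979e-01,  2.44693144e-03,  2.00003545e-02,
        -9.32304692e-02],
       [-2.01480429e-02, -1.33271710e-01, -9.90874718e-01,
         1.32747716e+00],
       [ 0.00000000e+00,  0.00000000e+00,  0.00000000e+00,
         1.00000000e+00]])}
side {'vfov': 57.64130149718481, 'cx': 316.54755353954215, 'cy': 205.9127864018239, 'k1': -0.08548565865164345, 'T': array([[ 8.53252308e-01, -3.29649612e-01,  4.04093593e-01,
         2.90645980e-02],
       [-5.21498172e-01, -5.39943353e-01,  6.60682096e-01,
        -7.08413778e-01],
       [ 3.94053296e-04, -7.74462593e-01, -6.32619582e-01,
         6.65192447e-01],
       [ 0.00000000e+00,  0.00000000e+00,  0.00000000e+00,
         1.00000000e+00]])}
wrist {'vfov': 65.49521928149166, 'cx': 318.55089082717177, 'cy': 196.87696468545155, 'k1': 0.015717603406197985, 'T': array([[ 0.36701804,  0.89708485,  0.24604171,  0.1308507 
[... 204 characters left out ...]
joint_positions': array([ 1.09188977e+00,  8.77897234e-02,  1.37187832e+00,  2.13793080e-05,
        1.68358399e+00, -1.03103007e-01]), 'qvel': array([-2.43889662e-04, -1.84981359e-03, -4.19988505e-03, -2.47063098e-04,
        7.88154380e-04,  1.39125792e-06]), 'joint_torque': array([ 2.61899309e-03, -3.40640044e+01, -3.02795041e+01,  7.19416235e-02,
        3.04786570e-02, -1.06532857e-04]), 'tool_pos': array([0.20168226, 0.51127476, 0.21858517]), 'ee_rot': array([-3.13994427e+00, -1.91918596e-04,  2.76579134e+00]), 'wrist_force': array([-0.04904892,  0.35474118,  0.75305616]), 'wrist_torque': array([-0.03128163,  0.00352954, -0.05536362]), 'finger_force': 0.0, 'width': 0.09373870157293346}
```

View pics/top0.png

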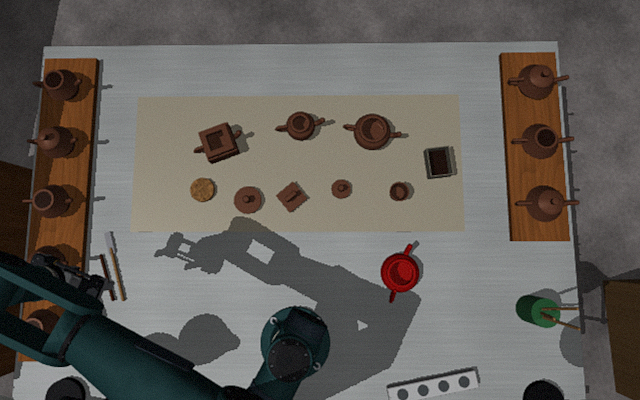

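View pics/side0.png

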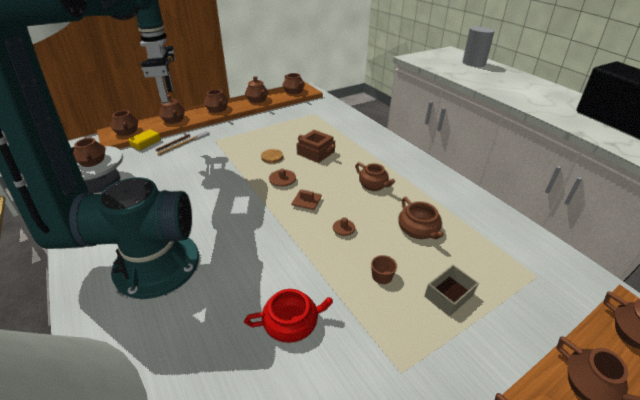

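The top view shows the square pot at about (220,143), the small pot at (301,125) and the large pot at (373,131). The large lid is at (248,199), the square lid at (292,196) and the small lid at (342,188). The cork is at (203,189), the cup at (400,191) and the tin at (439,162). The side view agrees.

```bash
cat > h.py <<'E'
import numpy as np, cv2
from bench import robot
def K(c):
    f=200/np.tan(np.radians(c['vfov']/2)); return np.array([[f,0,c['cx']],[0,f,c['cy']],[0,0,1.]])
def D(c): return np.array([c['k1'],0,0,0,0.])
def plane(c,px,z):
    p=np.asarray(px,float).reshape(-1,1,2)
    s=cv2.undistortPoints(p,K(c),D(c)).reshape(-1,2)
    d=np.c_[s,np.ones(len(s))]@c['T'][:3,:3].T; o=c['T'][:3,3]
    return o+d*((z-o[2])/d[:,2])[:,None]
def proj(c,P):
    T=np.linalg.inv(c['T']); 
    return cv2.projectPoints(np.asarray(P,float).reshape(-1,1,3),cv2.Rodrigues(T[:3,:3])[0],T[:3,3],K(c),D(c))[0].reshape(-1,2)
def move(x,y):  # world delta -> tool mm
    o=robot.get_obs(); yaw=o['ee_rot'][2]; p=o['tool_pos']
    R=np.array([[np.cos(yaw),np.sin(yaw)],[np.sin(yaw),-np.cos(yaw)]]) # tool x,y axes (roll=pi) as columns
    return R.T@(np.array([x,y])-p[:2])*1000, p, np.degrees(yaw)
E
python3 - <<'E'
from h import *
c=robot.get_calibration("top"); im=cv2.imread("pics/top0.png")
h=cv2.cvtColor(im,cv2.COLOR_BGR2HSV)
m=((h[...,0]<12)|(h[...,0]>170))&(h[...,1]>90)
m=m.astype(np.uint8)*255; m[:,:130]=0;m[:,465:]=0;m[:90]=0;m[235:]=0
m=cv2.morphologyEx(m,cv2.MORPH_OPEN,np.ones((3,3)))
for k in cv2.findContours(m,0,2)[0]:
    if cv2.contourArea(k)<80: continue
    r=cv2.minAreaRect(k); z=.062 if r[0][1]<160 else .017
    print(cv2.contourArea(k),np.round(r[0]),np.round(r[1]),r[2],plane(c,[r[0]],z).round(3))
for n,p in dict(sq=(219,143),sm=(301,124),la=(373,130)).items(): print(n,plane(c,[p],.062).round(3))
for n,p in dict(sq=(292,195),sm=(342,184),la=(248,198)).items(): print(n,plane(c,[p],.04).round(3))
E
```

```text
518.5 [247. 200.] [25. 26.] 90.0 [[0.428 0.15  0.017]]
136.0 [402. 192.] [17. 12.] 90.0 [[ 0.451 -0.329  0.017]]
407.0 [291. 197.] [22. 22.] 50.710594177246094 [[0.436 0.013 0.017]]
219.5 [340. 188.] [17. 17.] 90.0 [[ 0.461 -0.14   0.017]]
781.0 [216. 143.] [34. 34.] 66.25050354003906 [[0.597 0.24  0.062]]
772.5 [370. 132.] [36. 33.] 14.03624439239502 [[ 0.629 -0.229  0.062]]
485.5 [299. 125.] [28. 27.] 33.6900634765625 [[ 0.65  -0.014  0.062]]
sq [[0.596 0.231 0.062]]
sm [[ 0.654 -0.019  0.062]]
la [[ 0.634 -0.238  0.062]]
sq [[0.438 0.009 0.04 ]]
sm [[ 0.472 -0.144  0.04 ]]
la [[0.429 0.143 0.04 ]]
```

View pics/wrist0.png

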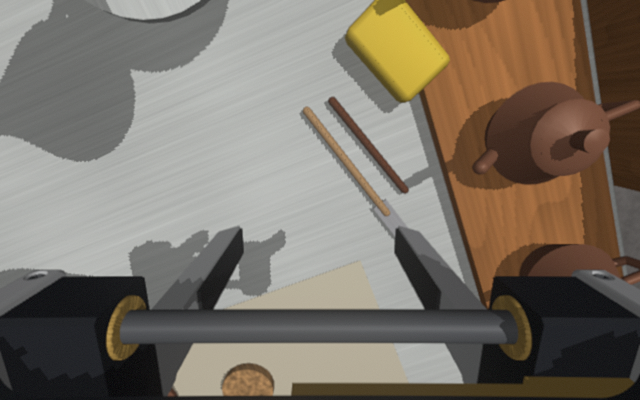

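The wrist camera looks along tool +x, just ahead of the fingers. I'll go above the mat with yaw near 0 and survey everything from nearer.

>>> carry_out(
  increments=[
    [0, [-36, -31.5, 0], 0],
    [0, [-36, -31.5, 0], 0],
    [0, [-36, -31.5, 0], 0],
    [0, [-36, -31.5, 0], 0],
    [0, [-36, -31.5, 0], 0],
    [0, [-36, -31.5, 0], 0],
    [0, [-36, -31.5, 0], 0],
    [0, [-36, -31.5, 0], 0],
  ],
)

```text
time: 0.95
tool_pos: [0.3775, 0.1697, 0.2194]
ee_rot: [3.141, 0.0, 2.766]
wrist_force: [0.5, -0.7, 0.2]
width: 0.0939
finger_force: 0.0
```

>>> carry_out(
  increments=[
    [0, [-36, -31.5, 0], 0],
    [0, [-36, -31.5, 0], 0],
    [0, [-36, -31.5, 0], 0],
    [0, [-36, -31.5, 0], 0],
    [0, [0, 0, 0], 8.5],
    [0, [0, 0, 0], 8.5],
    [0, [0, 0, 0], 8.5],
    [0, [0, 0, 0], 8.5],
  ],
)

```text
time: 1.75
tool_pos: [0.4648, 0.0012, 0.219]
ee_rot: [-3.141, -0.001, 2.166]
wrist_force: [0.8, 0.7, -0.0]
width: 0.0941
finger_force: 0.0
```

>>> carry_out(
  increments=[
    [0, [0, 0, 0], 8.5],
    [0, [0, 0, 0], 8.5],
    [0, [0, 0, 0], 8.5],
    [0, [0, 0, 0], 8.5],
    [0, [0, 0, 0], 8.5],
    [0, [0, 0, 0], 8.5],
    [0, [0, 0, 0], 8.5],
    [0, [0, 0, 0], 8.5],
  ],
)

```text
time: 2.55
tool_pos: [0.4647, 0.0015, 0.2191]
ee_rot: [-3.141, 0.0, 0.979]
wrist_force: [0.1, -0.9, 0.2]
width: 0.0935
finger_force: 0.0
```

>>> carry_out(
  increments=[
    [0, [0, 0, 0], 8.5],
    [0, [0, 0, 0], 8.5],
    [0, [0, 0, 0], 8.5],
    [0, [0, 0, 0], 8.5],
    [0, [0, 0, 0], 8.5],
    [0, [0, 0, 0], 8.5],
    [0, [0, 0, 0], 5.5],
    [0, [0, 0, 0], 0],
  ],
)

```text
time: 3.35
tool_pos: [0.4648, 0.0015, 0.2191]
ee_rot: [-3.141, 0.001, -0.0]
wrist_force: [0.8, 1.1, -0.4]
width: 0.0941
finger_force: 0.0
```

```bash
python3 - <<'E'
from h import *
c=robot.get_calibration("wrist");cv2.imwrite("pics/w1.png",robot.snapshot("wrist"));np.save("w1.npy",c)
print(c['T'],robot.get_obs()['tool_pos'],robot.get_obs()['ee_rot'])
E
```

```text
[[-3.13973343e-04 -9.64661306e-01 -2.63492821e-01  5.42140162e-01]
 [-9.99999951e-01  2.97903400e-04  1.00941820e-04  2.21859693e-03]
 [-1.88792605e-05  2.63492839e-01 -9.64661352e-01  3.83570359e-01]
 [ 0.00000000e+00  0.00000000e+00  0.00000000e+00  1.00000000e+00]] [0.46480572 0.00148943 0.21915552] [-3.14142397e+00  5.93974410e-04  1.48338215e-03]
```

View pics/w1.png

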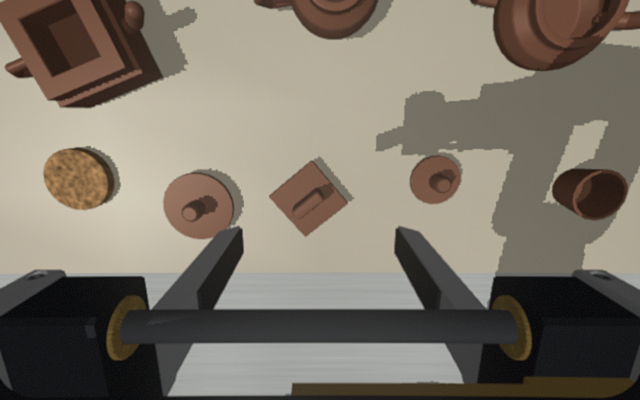

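The wrist view shows the large lid at (199,205) with its knob at about (195,212), and the square lid at (308,197) with its bar running up to the right. The small lid is at (435,179) with its knob at about (440,182). The pots sit along the top edge.

```bash
cat >> h.py <<'E'
def mask(im,s=70):
    h=cv2.cvtColor(im,cv2.COLOR_BGR2HSV)
    m=((h[...,0]<14)|(h[...,0]>170))&(h[...,1]>s)
    return cv2.morphologyEx(m.astype(np.uint8)*255,cv2.MORPH_OPEN,np.ones((3,3)))
E
python3 - <<'E'
from h import *
c=np.load("w1.npy",allow_pickle=True).item(); im=cv2.imread("pics/w1.png")
m=mask(im); 
for x,y in [(180,190),(290,195),(420,170),(100,10),(300,280)]: print(cv2.cvtColor(im,40)[y,x])
for k in cv2.findContours(m,0,1)[0]:
    if cv2.contourArea(k)<900: continue
    p=plane(c,k,.017)[:,:2].astype(np.float32)*1000
    ce,r=cv2.minEnclosingCircle(p); a=cv2.minAreaRect(p)
    print(cv2.contourArea(k),k[:,0].mean(0).round(),np.round(ce),round(2*r,1),'rect',np.round(a[0]),np.round(a[1]),a[2])
E
```

```text
[ 11  92 150]
[ 10 103 126]
[  9 109 119]
[ 12 145  44]
[ 40   5 164]
3461.5 [198. 205.] [430. 150.] 84.9 rect [430. 150.] [82. 85.] 32.800376892089844
2839.5 [590. 191.] [ 447. -323.] 89.2 rect [ 445. -323.] [88. 61.] 87.6664047241211
2939.5 [308. 199.] [439.  15.] 93.6 rect [439.  15.] [68. 69.] 39.78240966796875
1785.0 [435. 179.] [ 463. -137.] 59.2 rect [ 463. -138.] [58. 57.] 4.479538440704346
7528.0 [556.  23.] [ 639. -244.] 178.3 rect [ 618. -244.] [177.  67.] 89.28736877441406
2545.5 [318.  11.] [652.   5.] 125.5 rect [636.   5.] [126.  36.] 89.93588256835938
12762.5 [83. 47.] [608. 260.] 167.1 rect [600. 261.] [104. 161.] 0.736016035079956
```

The sizes match the spec: 85, 69 and 59 mm. Now I'll go forward to measure the pot mouths.

>>> carry_out(
  increments=[
    [0, [40, 0, 0], 0],
    [0, [45, 0, 0], 0],
    [0, [15, 0, 0], 0],
    [0, [0, 0, 0], 0],
    [0, [0, 0, 0], 0],
  ],
)

```text
time: 3.9
tool_pos: [0.5646, 0.0015, 0.219]
ee_rot: [-3.141, 0.002, 0.001]
wrist_force: [-0.2, 0.4, 0.3]
width: 0.0936
finger_force: 0.0
```

```bash
python3 - <<'E'
from h import *
c=robot.get_calibration("wrist");im=robot.snapshot("wrist");cv2.imwrite("pics/w2.png",im);np.save("w2.npy",c)
print(c['T'][:3,3],proj(c,[[.634,-.238,.062],[.654,-.019,.062],[.596,.231,.062]]))
E
```

```text
[0.64206149 0.00225167 0.38335714] [[560.41141349 119.34154447]
 [340.15357977  98.95136403]
 [ 95.87760352 157.29119241]]
```

View pics/w2.png

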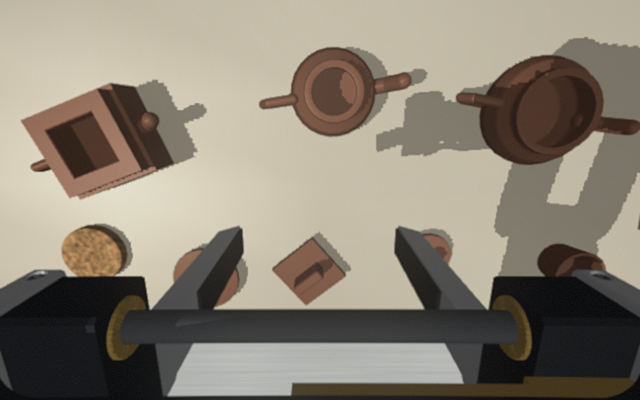

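The wrist view shows the square pot's mouth around (83,148), the small pot's around (333,92) and the large pot's around (553,113), the last one in the arm's shadow. I'll crop and enlarge the mouths.

```bash
python3 - <<'E'
from h import *
im=cv2.imread("pics/w2.png")
o=[]
for x,y in [(20,75),(270,30),(490,45)]:
    q=im[y:y+130,x:x+130]; q=cv2.resize(q,(264,264),interpolation=cv2.INTER_CUBIC)
    q=np.clip(q*(1.3 if x<400 else 2.2),0,255).astype(np.uint8); o.append(q)
cv2.imwrite("pics/c2.png",np.hstack(o))
E
```

```text
(no output)
```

View pics/c2.png

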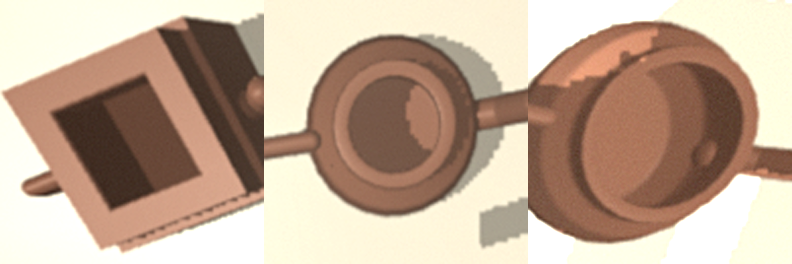

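```bash
python3 - <<'E'
from h import *
c=np.load("w2.npy",allow_pickle=True).item();s=264/130
def W(cr,o,off): return plane(c,(np.array(cr,float)-[off,0])/s+o,.062)[:,:2]*1000
q=W([(51,113),(146,75),(201,175),(110,210)],(20,75),0);e=np.roll(q,-1,0)-q
print('sq',q.mean(0).round(1),np.linalg.norm(e,axis=1).round(1),np.degrees(np.arctan2(e[:,1],e[:,0])).round(1)%90)
for n,p,o,off in [('sm out',[(334,124),(456,124),(395,60),(395,188)],(270,30),264),('sm in',[(347,124),(441,124),(394,75),(394,173)],(270,30),264),('la out',[(582,150),(758,115),(690,45),(650,222)],(490,45),528)]:
    w=W(p,o,off);print(n,w.mean(0).round(1),w.round(1).tolist(), np.linalg.norm(w[0]-w[1]).round(1),np.linalg.norm(w[2]-w[3]).round(1))
# circle checks, radius of drawn rim for overlays
im=cv2.imread("pics/w2.png");t=np.linspace(0,6.28,60)
wl=W([(582,150),(758,115),(690,45),(650,222)],(490,45),528).mean(0)/1000
ws=W([(347,124),(441,124),(394,75),(394,173)],(270,30),264).mean(0)/1000
big=cv2.resize(im,None,fx=2,fy=2)
for w,rs in((wl,(.034,.042)),(ws,(.022,.030))):
  for r in rs:
    P=proj(c,np.c_[w[0]+r*np.cos(t),w[1]+r*np.sin(t),0*t+.062])
    cv2.polylines(big,[np.int32(P*2)],1,(0,255,0),1)
cv2.imwrite("pics/o2.png",np.hstack([big[60:300,520:780],big[60:360,940:1280][:240]]))
E
```

```text
sq [607.3 242. ] [52.9 52.  52.5 52. ] [20.3 20.3 20.3 20.7]
sm out [660.9 -13.3] [[661.3, 16.1], [661.3, -42.7], [689.7, -12.9], [631.4, -13.8]] 58.8 58.3
sm in [661.1 -12.9] [[661.3, 9.8], [661.3, -35.5], [683.2, -12.5], [638.6, -13.2]] 45.3 44.6
la out [ 641.6 -235.5] [[634.7, -194.9], [650.5, -275.5], [682.0, -236.6], [599.3, -234.8]] 82.1 82.7
```

View pics/o2.png

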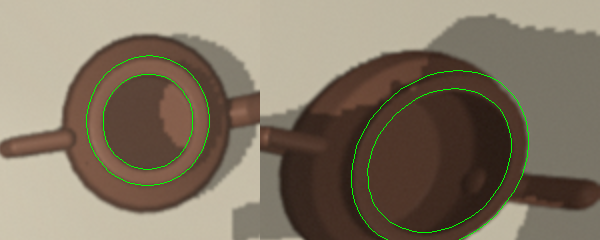

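The overlays fit. Pot positions are large (641.6, −235.5), small (661, −13) and square (607, 242) at 20.3°. Next is the large lid at (430, 150).

>>> carry_out(
  increments=[
    [0, [-27, -30, 0], 0],
    [0, [-27, -30, 0], 0],
    [0, [-27, -30, 0], 0],
    [0, [-27, -30, 0], 0],
    [0, [-26.5, -28.5, 0], 0],
    [0, [0, 0, 35], 0],
    [0, [0, 0, 30], 0],
    [0, [0, 0, 25], 0],
  ],
)

```text
time: 4.75
tool_pos: [0.4289, 0.1501, 0.1287]
ee_rot: [-3.141, -0.001, 0.001]
wrist_force: [0.0, -0.5, -1.2]
width: 0.094
finger_force: 0.0
```

```bash
cat >> h.py <<'E'
def look(name,P,lab=None):
    c=robot.get_calibration("wrist");o=robot.get_obs();im=robot.snapshot("wrist");cv2.imwrite(f"pics/{name}.png",im)
    pts=proj(c,P).round(1);print(o['tool_pos'].round(4),o['ee_rot'].round(4),'exp',pts.tolist())
    return c,im
def blobs(c,im,z,lo=900):
    for k in cv2.findContours(mask(im),0,1)[0]:
        if cv2.contourArea(k)<lo: continue
        p=plane(c,k,z)[:,:2].astype(np.float32)*1000
        ce,r=cv2.minEnclosingCircle(p);a=cv2.minAreaRect(p)
        print(k[:,0].mean(0).round(),np.round(ce,1),round(2*r,1),'rect',np.round(a[0],1),np.round(a[1],1),round(a[2],1))
E
python3 - <<'E'
from h import *
c,im=look("w3",[[.43,.15,.017],[.43,.15,.043]]);blobs(c,im,.017)
E
```

```text
[0.4289 0.1501 0.1287] [-3.1414e+00 -8.0000e-04  1.2000e-03] exp [[319.5, 197.9], [319.6, 206.1]]
[318. 197.] [429.6 151.4] 84.5 rect [429.8 151.4] [83.  83.4] 0.1
[466. 187.] [438.8  16.7] 95.0 rect [438.7  16.7] [70.1 69.1] 39.9
[627. 164.] [ 461.9 -130.8] 58.0 rect [ 458.5 -118. ] [58.  27.5] 15.1
[187.  19.] [582.4 256.6] 150.5 rect [567.7 256.5] [ 44.5 149.9] 0.5
```

View pics/w3.png

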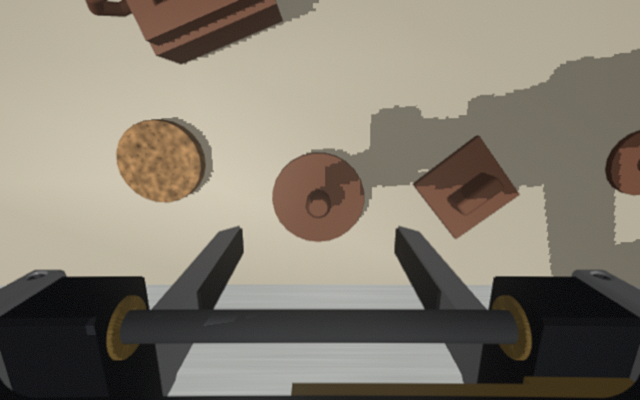

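The large lid is centred at (318,197) with its knob at (318,205), within 1.5 mm of prediction. I'll descend.

>>> carry_out(
  increments=[
    [0, [1, -1, 30], 0],
    [0, [0, 0, 30], 0],
    [0, [0, 0, 18], 0],
    [0, [0, 0, 10], 0],
    [0, [0, 0, 6], 0],
    [0, [0, 0, 0], 0],
    [0, [0, 0, 0], 0],
  ],
)

```text
time: 5.5
tool_pos: [0.4324, 0.1511, 0.0368]
ee_rot: [-3.141, -0.002, -0.001]
wrist_force: [0.7, 0.0, 0.4]
width: 0.0937
finger_force: 0.0
```

>>> carry_out(
  increments=[
    [150, [0, 0, 0], 0],
    [200, [0, 0, 0], 0],
    [230, [0, 0, 0], 0],
    [255, [0, 0, 0], 0],
    [255, [0, 0, 0], 0],
    [255, [0, 0, 0], 0],
    [255, [0, 0, 0], 0],
    [255, [0, 0, 0], 0],
  ],
)

```text
time: 6.3
tool_pos: [0.4316, 0.151, 0.0355]
ee_rot: [-3.141, 0.0, -0.001]
wrist_force: [-0.1, 0.4, -0.2]
width: 0.0334
finger_force: 0.0
```

>>> carry_out(
  increments=[
    [255, [-1, 0, 0.5], 0],
    [255, [0, 0, 0], 0],
    [255, [0, 0, 0], 0],
    [255, [0, 0, 0], 0],
    [255, [0, 0, 0], 0],
    [255, [0, 0, 0], 0],
  ],
)

```text
time: 6.9
tool_pos: [0.4305, 0.151, 0.0349]
ee_rot: [-3.142, 0.0, -0.001]
wrist_force: [-0.9, -0.0, -0.6]
width: 0.0212
finger_force: 30.0
```

>>> carry_out(
  increments=[
    [255, [0, 0, -5], 0],
    [255, [0, 0, -15], 0],
    [255, [0, 0, -30], 0],
    [255, [0, 0, -30], 0],
    [255, [0, 0, -30], 0],
    [255, [0, 0, -10], 0],
    [255, [0, 0, 0], 0],
  ],
)

```text
time: 7.6
tool_pos: [0.4317, 0.1512, 0.1568]
ee_rot: [-3.141, -0.004, -0.001]
wrist_force: [-0.1, -0.5, -1.0]
width: 0.0211
finger_force: 30.0
```

```bash
python3 - <<'E'
from h import *
o=robot.get_obs();p=o['tool_pos'];print(move(.6416,-.2355))
z=p[2]-.034+.017
c,im=look("w4",[[p[0],p[1],z]]);blobs(c,im,z)
E
```

```text
(array([210.11186782, 386.60097204]), array([0.43170536, 0.15121895, 0.15676855]), np.float64(-0.032189399900938546))
[0.4317 0.1512 0.1568] [-3.1407e+00 -4.1000e-03 -6.0000e-04] exp [[319.8, 239.7]]
[318. 239.] [431.5 152.1] 84.0 rect [432.1 152.1] [82.  82.1] 44.8
[455. 184.] [466.9  71.1] 56.8 rect [466.8  71. ] [41.7 41.2] 39.9
[613. 160.] [480.5 -19.3] 37.2 rect [480.4 -17. ] [35.4 31.4] 14.8
[201.  25.] [553.2 214.1] 89.2 rect [547.7 214. ] [33.4 88.8] 0.4
```

Held: the lid appears 0.9 mm off in y, which is the camera's bias, so I'll aim at y = −236.4. Now to carry it to the large pot.

>>> carry_out(
  increments=[
    [255, [10, 19, 0], 0],
    [255, [20, 37, 0], 0],
    [255, [20, 37, 0], 0],
    [255, [20, 37, 0], 0],
    [255, [20, 37, 0], 0],
    [255, [20, 37, 0], 0],
    [255, [20, 37, 0], 0],
    [255, [20, 37, 0], 0],
  ],
)

```text
time: 8.45
tool_pos: [0.5797, -0.1283, 0.1517]
ee_rot: [-3.14, 0.005, -0.001]
wrist_force: [0.6, 1.2, -0.6]
width: 0.0212
finger_force: 30.0
```

>>> carry_out(
  increments=[
    [255, [20, 37, 0], 0],
    [255, [20, 37, 0], 0],
    [255, [12, 20, 0], 0],
    [255, [8, 15.5, 0], 0],
    [255, [0, 0, 0], 0],
    [255, [0, 0, 0], 0],
    [255, [0, 0, 0], 0],
  ],
)

```text
time: 9.15
tool_pos: [0.6396, -0.2353, 0.1538]
ee_rot: [-3.14, 0.002, 0.0]
wrist_force: [-0.0, 0.2, -0.4]
width: 0.0209
finger_force: 30.0
```

```bash
python3 - <<'E'
from h import *
print(move(.6417,-.2364))
t=np.linspace(0,6.28,60);c,im=look("w5",[[.6416,-.2355,.062]])
for r in(.034,.042):
    cv2.polylines(im,[np.int32(proj(c,np.c_[.6416+r*np.cos(t),-.2355+r*np.sin(t),0*t+.062]))],1,(0,255,0),1)
cv2.imwrite("pics/w5.png",im)
E
```

```text
(array([2.05229437, 1.0937482 ]), array([ 0.63964727, -0.23530706,  0.15382634]), np.float64(0.02261547280143304))
[ 0.6396 -0.2353  0.1538] [-3.1401e+00  2.0000e-03  4.0000e-04] exp [[319.8, 202.8]]
```

View pics/w5.png

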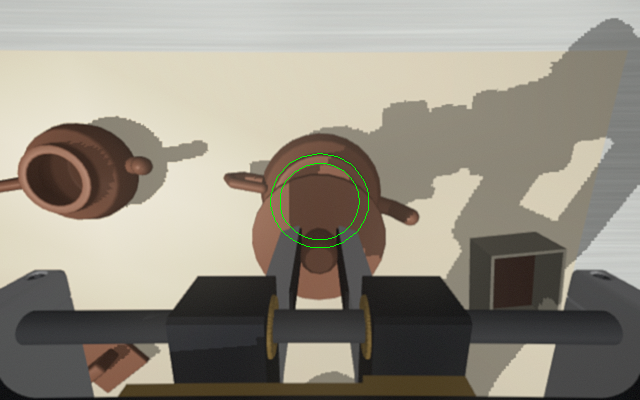

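The held lid at about (318,240) lines up with the pot; the green circle is the predicted rim. I'll correct by 2 mm and 1 mm and descend.

>>> carry_out(
  increments=[
    [255, [2, 1, 10], 0],
    [255, [0, 0, 20], 0],
    [255, [0, 0, 15], 0],
    [255, [0, 0, 5], 0],
    [255, [0, 0, 0], 0],
    [255, [0, 0, 0], 0],
  ],
)

```text
time: 9.8
tool_pos: [0.6426, -0.2377, 0.1055]
ee_rot: [3.141, -0.001, -0.0]
wrist_force: [0.5, -0.0, 0.2]
width: 0.0212
finger_force: 30.0
```

>>> carry_out(
  increments=[
    [255, [-1, -1, 7], 0],
    [255, [0, 0, 5], 0],
    [255, [0, 0, 3], 0],
    [255, [0, 0, 1], 0],
    [255, [0, 0, 1], 0],
    [255, [0, 0, 0], 0],
    [255, [0, 0, 0], 0],
  ],
)

```text
time: 10.5
tool_pos: [0.6415, -0.2367, 0.0882]
ee_rot: [3.142, -0.0, -0.001]
wrist_force: [-0.4, 0.6, -0.1]
width: 0.0211
finger_force: 30.0
```

>>> carry_out(
  increments=[
    [255, [0, 0, 0.7], 0],
    [255, [0, 0, 0.7], 0],
    [255, [0, 0, 0], 0],
    [255, [0, 0, 0], 0],
  ],
)

```text
time: 10.9
tool_pos: [0.6415, -0.2367, 0.0869]
ee_rot: [3.141, -0.0, -0.0]
wrist_force: [-0.8, -0.0, 0.1]
width: 0.0211
finger_force: 30.0
```

>>> carry_out(
  increments=[
    [255, [0, 0, 0.5], 0],
    [255, [0, 0, 0.4], 0],
    [255, [0, 0, 0], 0],
    [255, [0, 0, 0], 0],
  ],
)

```text
time: 11.3
tool_pos: [0.6415, -0.2367, 0.0869]
ee_rot: [3.141, -0.001, -0.001]
wrist_force: [-1.7, 0.7, 5.7]
width: 0.021
finger_force: 30.0
```

Contact at 5.7 N, so it is seated. I'll release and retreat.

>>> carry_out(
  increments=[
    [225, [0, 0, 0], 0],
    [200, [0, 0, 0], 0],
    [170, [0, 0, 0], 0],
    [120, [0, 0, 0], 0],
    [0, [0, 0, 0], 0],
    [0, [0, 0, -5], 0],
    [0, [0, 0, -15], 0],
  ],
)

```text
time: 12.0
tool_pos: [0.6402, -0.2361, 0.1038]
ee_rot: [-3.14, 0.004, -0.001]
wrist_force: [0.5, 0.3, -0.8]
width: 0.0576
finger_force: 0.0
```

>>> carry_out(
  increments=[
    [0, [0, 0, -40], 0],
    [0, [0, 0, -30], 0],
    [0, [-10, 0, -20], 0],
    [0, [0, 0, 0], 0],
    [0, [0, 0, 0], 0],
  ],
)

```text
time: 12.5
tool_pos: [0.6317, -0.2367, 0.1967]
ee_rot: [3.141, -0.002, -0.001]
wrist_force: [0.6, 0.6, -1.7]
width: 0.0936
finger_force: 0.0
```

```bash
python3 - <<'E'
from h import *
print(move(.463,-.1375))
c,im=look("w6",[[.6416,-.2355,.069]]);blobs(c,im,.069)
E
```

```text
(array([-168.7695408 ,  -99.13512568]), array([ 0.63170762, -0.23674046,  0.1966704 ]), np.float64(-0.03576648743533391))
[ 0.6317 -0.2367  0.1967] [ 3.1409e+00 -2.0000e-03 -6.0000e-04] exp [[317.9, 184.9]]
[490. 256.] [ 565.9 -411.6] 61.9 rect [ 565.7 -412.2] [53.  35.8] 7.2
[319. 176.] [ 646.1 -237.4] 166.3 rect [ 646.5 -238.2] [137.5  99.9] 42.6
[100. 159.] [665.  -29.9] 137.5 rect [661.8 -32.8] [ 80.7 119.9] 39.1
```

View pics/w6.png

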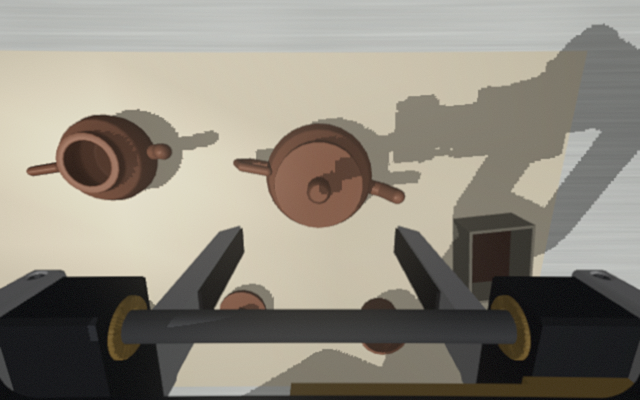

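The large lid is seated and centred at (319,184). Now the small lid.

>>> carry_out(
  increments=[
    [0, [-20, -12, 0], 0],
    [0, [-36, -21, 0], 0],
    [0, [-36, -21, 0], 0],
    [0, [-36, -21, 0], 0],
    [0, [-25, -14, 20], 0],
    [0, [-16, -10, 30], 0],
    [0, [0, 0, 20], 0],
    [0, [0, 0, 0], 0],
  ],
)

```text
time: 13.35
tool_pos: [0.4589, -0.1358, 0.1205]
ee_rot: [-3.137, 0.009, -0.0]
wrist_force: [-0.0, 0.5, 0.6]
width: 0.0942
finger_force: 0.0
```

```bash
python3 - <<'E'
from h import *
c,im=look("w7",[[.463,-.1375,.017]]);blobs(c,im,.017)
E
```

```text
[ 0.4589 -0.1358  0.1205] [-3.1374e+00  9.4000e-03 -1.0000e-04] exp [[321.8, 196.0]]
[526. 213.] [ 445.6 -322.6] 84.8 rect [ 448.3 -325.4] [82.8 63.7] 44.3
[155. 220.] [438.7  13.7] 94.6 rect [437.3  15.3] [69.1 76.1] 40.0
[323. 195.] [ 463.2 -138.5] 58.9 rect [ 463.2 -138.6] [57.4 57.4] 0.0
[457.  16.] [ 615.5 -239.5] 105.2 rect [ 600.9 -239.4] [105.2  29.9] 89.5
```

>>> carry_out(
  increments=[
    [0, [3, 2, 20], 0],
    [0, [0, 0, 30], 0],
    [0, [0, 0, 18], 0],
    [0, [0, 0, 10], 0],
    [0, [0, 0, 5], 0],
    [0, [0, 0, 0], 0],
    [0, [0, 0, 0], 0],
  ],
)

```text
time: 14.1
tool_pos: [0.4664, -0.14, 0.0438]
ee_rot: [3.141, -0.002, -0.001]
wrist_force: [-0.9, -1.0, -0.2]
width: 0.0939
finger_force: 0.0
```

>>> carry_out(
  increments=[
    [200, [-2.5, -1, 6], 0],
    [230, [0, 0, 2], 0],
    [255, [0, 0, 0], 0],
    [255, [0, 0, 0], 0],
    [255, [0, 0, 0], 0],
    [255, [0, 0, 0], 0],
  ],
)

```text
time: 14.7
tool_pos: [0.4631, -0.1386, 0.0348]
ee_rot: [3.142, -0.0, -0.0]
wrist_force: [-0.4, -0.0, 0.1]
width: 0.0492
finger_force: 0.0
```

>>> carry_out(
  increments=[
    [255, [0, 0, 0], 0],
    [255, [0, 0, 0], 0],
    [255, [0, 0, 0], 0],
    [255, [0, 0, 0], 0],
    [255, [0, 0, 0], 0],
    [255, [0, 0, 0], 0],
  ],
)

```text
time: 15.3
tool_pos: [0.4629, -0.1386, 0.0347]
ee_rot: [3.142, -0.0, -0.001]
wrist_force: [0.3, -0.2, 0.0]
width: 0.0192
finger_force: 30.0
```

>>> carry_out(
  increments=[
    [255, [0, 0, -5], 0],
    [255, [0, 0, -15], 0],
    [255, [0, 0, -30], 0],
    [255, [0, 0, -30], 0],
    [255, [0, 0, -30], 0],
    [255, [0, 0, -10], 0],
    [255, [0, 0, 0], 0],
    [255, [0, 0, 0], 0],
  ],
)

```text
time: 16.1
tool_pos: [0.4622, -0.1382, 0.1533]
ee_rot: [-3.141, 0.002, -0.001]
wrist_force: [0.9, -0.0, -1.0]
width: 0.0195
finger_force: 30.0
```

```bash
python3 - <<'E'
from h import *
o=robot.get_obs();p=o['tool_pos'];print(move(.661,-.0135))
z=p[2]-.035+.017
c,im=look("w8",[[p[0],p[1],z]]);blobs(c,im,z)
E
```

```text
(array([ 198.71378545, -124.84352393]), array([ 0.46221611, -0.13823187,  0.153275  ]), np.float64(-0.032187169819694036))
[ 0.4622 -0.1382  0.1533] [-3.1406e+00  2.0000e-03 -6.0000e-04] exp [[319.8, 238.9]]
[493. 376.] [ 355.6 -260.3] 54.3 rect [ 356.8 -260.2] [36.5 43.1] 0.6
[318. 235.] [ 462.4 -137.4] 59.1 rect [ 463.6 -138.1] [57.2 55.5] 39.2
[504. 206.] [ 483.7 -249.8] 48.7 rect [ 484.3 -251. ] [47.2 38.1] 41.4
[170. 213.] [478.4 -46. ] 57.4 rect [478.  -45.4] [41.8 44.3] 39.9
[462.  16.] [ 594.3 -212.8] 96.5 rect [ 581.  -212.7] [96.5 27.4] 89.6
```

>>> carry_out(
  increments=[
    [255, [17, -10, 0], 0],
    [255, [34, -22, 0], 0],
    [255, [36, -23, 0], 0],
    [255, [36, -23, 0], 0],
    [255, [36, -23, 0], 0],
    [255, [25, -15, 0], 0],
    [255, [15, -8.5, 0], 0],
    [255, [0, 0, 0], 0],
  ],
)

```text
time: 16.95
tool_pos: [0.6622, -0.0126, 0.151]
ee_rot: [-3.141, 0.005, 0.002]
wrist_force: [-0.2, 0.1, -1.3]
width: 0.0192
finger_force: 30.0
```

>>> carry_out(
  increments=[
    [255, [0, 0, 15], 0],
    [255, [0, 0, 18], 0],
    [255, [0, 0, 10], 0],
    [255, [0, 0, 5], 0],
    [255, [0, 0, 0], 0],
    [255, [0, 0, 0], 0],
    [255, [0, 0, 0], 0],
  ],
)

```text
time: 17.65
tool_pos: [0.6625, -0.0143, 0.1079]
ee_rot: [3.141, -0.002, -0.001]
wrist_force: [-0.4, -0.0, -1.0]
width: 0.0192
finger_force: 30.0
```

```bash
python3 - <<'E'
from h import *
print(move(.661,-.0137))
t=np.linspace(0,6.28,60);c,im=look("w9",[[.661,-.013,.062]])
cv2.polylines(im,[np.int32(proj(c,np.c_[.661+.03*np.cos(t),-.013+.03*np.sin(t),0*t+.062]))],1,(0,255,0),1)
cv2.imwrite("pics/w9.png",im)
E
```

```text
(array([-1.52457127, -0.63710782]), array([ 0.66252409, -0.01433825,  0.10791801]), np.float64(-0.0428740534297568))
[ 0.6625 -0.0143  0.1079] [ 3.1414e+00 -2.1000e-03 -7.0000e-04] exp [[317.7, 225.8]]
```

View pics/w9.png

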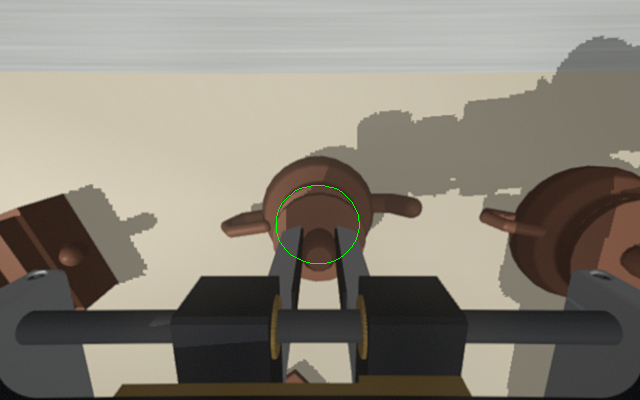

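The small lid hangs over the pot at about (318,240), and the predicted rim matches. I'll descend to about z = 0.0868.

>>> carry_out(
  increments=[
    [255, [-1.3, -0.5, 8], 0],
    [255, [0, 0, 6], 0],
    [255, [0, 0, 3], 0],
    [255, [0, 0, 2], 0],
    [255, [0, 0, 0.5], 0],
    [255, [0, 0, 0], 0],
    [255, [0, 0, 0], 0],
  ],
)

```text
time: 18.4
tool_pos: [0.6608, -0.0136, 0.0873]
ee_rot: [-3.142, -0.0, -0.001]
wrist_force: [1.1, 0.1, -0.7]
width: 0.0189
finger_force: 30.0
```

>>> carry_out(
  increments=[
    [255, [0, 0, 0.6], 0],
    [255, [0, 0, 0.6], 0],
    [255, [0, 0, 0], 0],
    [255, [0, 0, 0], 0],
  ],
)

```text
time: 18.8
tool_pos: [0.661, -0.0137, 0.0867]
ee_rot: [3.142, -0.001, -0.001]
wrist_force: [-0.6, -0.9, 2.7]
width: 0.0193
finger_force: 30.0
```

>>> carry_out(
  increments=[
    [225, [0, 0, 0], 0],
    [200, [0, 0, 0], 0],
    [170, [0, 0, 0], 0],
    [120, [0, 0, 0], 0],
    [0, [0, 0, 0], 0],
    [0, [0, 0, -5], 0],
    [0, [0, 0, -15], 0],
    [0, [0, 0, -40], 0],
  ],
)

```text
time: 19.6
tool_pos: [0.6582, -0.0134, 0.1425]
ee_rot: [-3.141, 0.009, -0.001]
wrist_force: [1.1, 1.3, -0.0]
width: 0.0647
finger_force: 0.0
```

>>> carry_out(
  increments=[
    [0, [0, 0, -30], 0],
    [0, [-10, 0, -20], 0],
    [0, [-40, -5, 0], 0],
    [0, [-40, -5, 0], 0],
    [0, [-40, -5, 0], 0],
    [0, [-40, -5, 0], 0],
    [0, [-30, -5, 0], 0],
    [0, [-20, -3, 0], 0],
  ],
)

```text
time: 20.4
tool_pos: [0.4391, 0.0148, 0.1979]
ee_rot: [3.141, -0.003, -0.0]
wrist_force: [-0.1, -0.0, -0.4]
width: 0.0939
finger_force: 0.0
```

>>> carry_out(
  increments=[
    [0, [0, 0, 0], 8],
    [0, [0, 0, 0], 8],
    [0, [0, 0, 0], 8],
    [0, [0, 0, 0], 8],
    [0, [0, 0, 0], 8],
    [0, [0, 0, 0], 8],
    [0, [0, 0, 0], 2],
    [0, [0, 0, 0], 0],
  ],
)

```text
time: 21.2
tool_pos: [0.4411, 0.0145, 0.1976]
ee_rot: [-3.14, -0.002, -0.873]
wrist_force: [0.4, -1.4, -0.5]
width: 0.0936
finger_force: 0.0
```

```bash
python3 - <<'E'
from h import *
c,im=look("w10",[[.439,.015,.017]]);blobs(c,im,.017); print(robot.get_obs()['joint_positions'][5])
E
```

```text
[0.4411 0.0145 0.1976] [-3.1397e+00 -1.7000e-03 -8.7300e-01] exp [[321.0, 183.6]]
[ 74. 236.] [615.5 259.9] 190.6 rect [616.4 256.5] [135.3 145.5] 21.0
[322. 183.] [438.2  14.5] 95.0 rect [438.3  14.6] [68.9 67.5] 40.0
[156.  36.] [655.7   8.9] 125.1 rect [651.7   9.5] [101.8  86.7] 41.8
2.3471720068485977
```

View pics/w10.png

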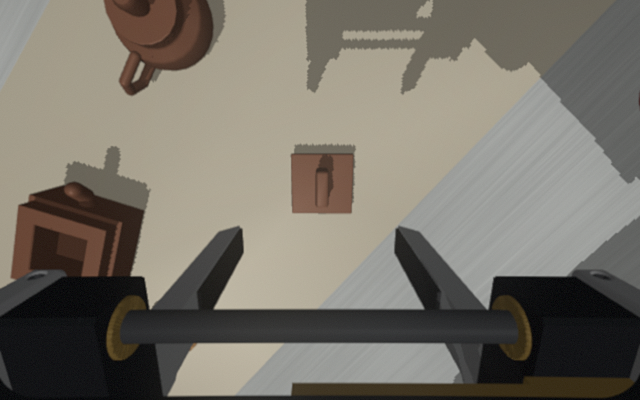

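The square lid is under the gripper at (322,183), its bar upright in the image, so the pads will close across the 14 mm side. I'll make a small correction and descend.

>>> carry_out(
  increments=[
    [0, [-1.5, 2, 30], 0],
    [0, [0, 0, 40], 0],
    [0, [0, 0, 35], 0],
    [0, [0, 0, 25], 0],
    [0, [0, 0, 15], 0],
    [0, [0, 0, 8], 0],
    [0, [0, 0, 0], 0],
    [0, [0, 0, 0], 0],
  ],
)

```text
time: 22.05
tool_pos: [0.4391, 0.0143, 0.0441]
ee_rot: [-3.14, -0.001, -0.873]
wrist_force: [0.1, 0.1, -0.2]
width: 0.0942
finger_force: 0.0
```

```bash
python3 - <<'E'
from h import *
print(move(.4382,.0143))
E
```

```text
(array([-0.59665931,  0.6573775 ]), array([0.43908709, 0.01426521, 0.04410977]), np.float64(-50.01763685112278))
```

>>> carry_out(
  increments=[
    [200, [-0.5, 0.5, 6], 0],
    [230, [0, 0, 3], 0],
    [255, [0, 0, 0], 0],
    [255, [0, 0, 0], 0],
    [255, [0, 0, 0], 0],
    [255, [0, 0, 0], 0],
    [255, [0, 0, 0], 0],
    [255, [0, 0, 0], 0],
  ],
)

```text
time: 22.85
tool_pos: [0.4376, 0.0144, 0.0341]
ee_rot: [-3.141, -0.0, -0.873]
wrist_force: [-0.9, 0.3, -0.1]
width: 0.0333
finger_force: 0.0
```

>>> carry_out(
  increments=[
    [255, [0, 0, 0], 0],
    [255, [0, 0, 0], 0],
    [255, [0, 0, 0], 0],
    [255, [0, 0, 0], 0],
    [255, [0, 0, 0], 0],
    [255, [0, 0, 0], 0],
  ],
)

```text
time: 23.45
tool_pos: [0.4375, 0.0144, 0.034]
ee_rot: [-3.142, 0.0, -0.873]
wrist_force: [0.1, -0.3, -0.7]
width: 0.0138
finger_force: 30.0
```

>>> carry_out(
  increments=[
    [255, [0, 0, -5], 0],
    [255, [0, 0, -15], 0],
    [255, [0, 0, -30], 0],
    [255, [0, 0, -30], 0],
    [255, [0, 0, -30], 0],
    [255, [0, 0, -10], 0],
    [255, [0, 0, 0], 0],
    [255, [0, 0, 0], 0],
  ],
)

```text
time: 24.25
tool_pos: [0.4368, 0.0145, 0.1526]
ee_rot: [3.14, 0.002, -0.873]
wrist_force: [-0.1, -0.2, -0.7]
width: 0.0136
finger_force: 30.0
```

>>> carry_out(
  increments=[
    [255, [0, 0, 0], -6],
    [255, [0, 0, 0], -8],
    [255, [0, 0, 0], -8],
    [255, [0, 0, 0], -8],
    [255, [0, 0, 0], -8],
    [255, [0, 0, 0], -8],
    [255, [0, 0, 0], -8],
    [255, [0, 0, 0], -8],
  ],
)

```text
time: 25.05
tool_pos: [0.4361, 0.0145, 0.1513]
ee_rot: [-3.14, 0.005, 0.215]
wrist_force: [-0.6, 0.6, -0.4]
width: 0.0139
finger_force: 30.0
```

>>> carry_out(
  increments=[
    [255, [0, 0, 0], -5],
    [255, [0, 0, 0], -3.3],
    [255, [0, 0, 0], 0],
    [255, [0, 0, 0], 0],
    [255, [0, 0, 0], 0],
  ],
)

```text
time: 25.55
tool_pos: [0.437, 0.0145, 0.153]
ee_rot: [-3.141, 0.001, 0.353]
wrist_force: [0.6, -0.7, -0.1]
width: 0.0139
finger_force: 30.0
```

```bash
python3 - <<'E'
from h import *
o=robot.get_obs();p=o['tool_pos'];print(move(.607,.2415))
z=p[2]-.0351+.017
c,im=look("w11",[[p[0],p[1],z]]);blobs(c,im,z)
E
```

```text
(array([ 237.96623888, -154.30044684]), array([0.43703422, 0.01445773, 0.15304293]), np.float64(20.221253124113176))
[0.437  0.0145 0.153 ] [-3.1408e+00  1.5000e-03  3.5290e-01] exp [[319.3, 239.2]]
[319. 233.] [441.3  16.4] 91.1 rect [438.   15.4] [69. 69.] 20.2
[620.  72.] [ 581.3 -107. ] 75.1 rect [ 579.6 -104.5] [73.1 24.5] 36.1
```

View pics/w11.png

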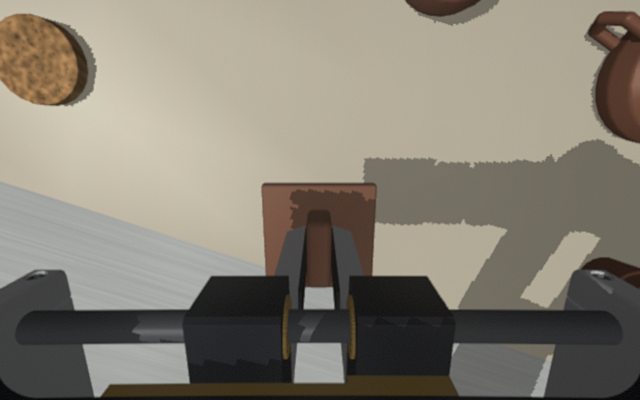

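The lid is held square to the jaws: its front edge is level at row 184, columns 262–376, so it is at 20.2° as wanted. I'll move over the square pot.

>>> carry_out(
  increments=[
    [255, [17, -11, 0], 0],
    [255, [34, -22, 0], 0],
    [255, [37, -24, 0], 0],
    [255, [37, -24, 0], 0],
    [255, [37, -24, 0], 0],
    [255, [37, -24, 0], 0],
    [255, [25, -16, 0], 0],
    [255, [13, -9, 0], 0],
  ],
)

```text
time: 26.4
tool_pos: [0.6074, 0.2433, 0.1528]
ee_rot: [-3.141, 0.001, 0.355]
wrist_force: [-0.0, 0.2, -0.7]
width: 0.0135
finger_force: 30.0
```

>>> carry_out(
  increments=[
    [255, [0, 0, 12], 0],
    [255, [0, 0, 18], 0],
    [255, [0, 0, 10], 0],
    [255, [0, 0, 5], 0],
    [255, [0, 0, 0], 0],
    [255, [0, 0, 0], 0],
    [255, [0, 0, 0], 0],
  ],
)

```text
time: 27.1
tool_pos: [0.607, 0.2409, 0.1103]
ee_rot: [3.141, -0.002, 0.353]
wrist_force: [0.0, -0.5, -1.2]
width: 0.0137
finger_force: 30.0
```

```bash
python3 - <<'E'
from h import *
print(move(.6064,.2411))
c,im=look("w12",[[.607,.242,.062]])
a=np.radians(20.3);R=np.array([[np.cos(a),-np.sin(a)],[np.sin(a),np.cos(a)]])
q=np.array([[1,1],[1,-1],[-1,-1],[-1,1]])*.043@R.T+[.607,.242]
cv2.polylines(im,[np.int32(proj(c,np.c_[q,np.full(4,.062)]))],1,(0,255,0),1)
cv2.imwrite("pics/w12.png",im)
E
```

```text
(array([-0.52258965, -0.38578815]), array([0.60702382, 0.24091896, 0.11025113]), np.float64(20.252280145101277))
[0.607  0.2409 0.1103] [ 3.1415e+00 -2.2000e-03  3.5350e-01] exp [[317.8, 222.5]]
```

View pics/w12.png

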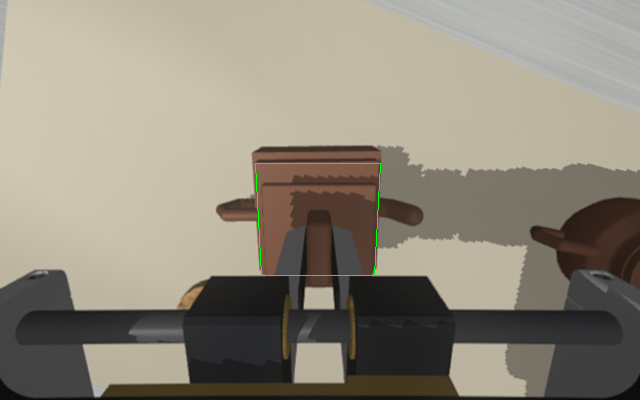

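The pot's top edges match the predicted square (rows 163–275) and run parallel to the lid. I'll lower to about 0.086.

>>> carry_out(
  increments=[
    [255, [-0.4, -0.3, 8], 0],
    [255, [0, 0, 7], 0],
    [255, [0, 0, 4], 0],
    [255, [0, 0, 3], 0],
    [255, [0, 0, 1], 0],
    [255, [0, 0, 0], 0],
    [255, [0, 0, 0], 0],
  ],
)

```text
time: 27.85
tool_pos: [0.6061, 0.2412, 0.0861]
ee_rot: [-3.142, -0.0, 0.354]
wrist_force: [0.0, -0.8, 0.3]
width: 0.0139
finger_force: 30.0
```

>>> carry_out(
  increments=[
    [255, [0, 0, 0.5], 0],
    [255, [0, 0, 0.4], 0],
    [255, [0, 0, 0], 0],
    [255, [0, 0, 0], 0],
  ],
)

```text
time: 28.25
tool_pos: [0.6062, 0.2412, 0.086]
ee_rot: [3.142, -0.001, 0.354]
wrist_force: [-2.0, -0.9, 5.1]
width: 0.0141
finger_force: 30.0
```

Seated at 5.1 N. I'll release, retreat, and check.

>>> carry_out(
  increments=[
    [225, [0, 0, 0], 0],
    [200, [0, 0, 0], 0],
    [170, [0, 0, 0], 0],
    [120, [0, 0, 0], 0],
    [0, [0, 0, 0], 0],
    [0, [0, 0, -5], 0],
    [0, [0, 0, -15], 0],
    [0, [0, 0, -40], 0],
  ],
)

```text
time: 29.05
tool_pos: [0.6036, 0.2404, 0.1417]
ee_rot: [-3.141, 0.009, 0.354]
wrist_force: [-0.4, -0.8, -0.5]
width: 0.065
finger_force: 0.0
```

>>> carry_out(
  increments=[
    [0, [0, 0, -40], 0],
    [0, [-30, 0, -20], 0],
    [0, [-30, 20, 0], 0],
    [0, [-30, 20, 0], 0],
    [0, [-10, 10, 0], 0],
    [0, [0, 0, 0], 0],
    [0, [0, 0, 0], 0],
    [0, [0, 0, 0], 0],
  ],
)

```text
time: 29.85
tool_pos: [0.5302, 0.1604, 0.205]
ee_rot: [-3.141, -0.0, 0.354]
wrist_force: [-0.4, 1.0, -0.4]
width: 0.0942
finger_force: 0.0
```

```bash
python3 - <<'E'
from h import *
c,im=look("w13",[[.607,.242,.069],[.661,-.013,.069]])
a=np.radians(20.3);R=np.array([[np.cos(a),-np.sin(a)],[np.sin(a),np.cos(a)]])
q=np.array([[1,1],[1,-1],[-1,-1],[-1,1]])*.035@R.T+[.607,.242]
t=np.linspace(0,6.28,60)
cv2.polylines(im,[np.int32(proj(c,np.c_[q,np.full(4,.069)]))],1,(0,255,0),1)
cv2.polylines(im,[np.int32(proj(c,np.c_[.661+.03*np.cos(t),-.013+.03*np.sin(t),0*t+.069]))],1,(0,255,0),1)
cv2.imwrite("pics/w13.png",im)
s=robot.snapshot("side");cv2.imwrite("pics/s13.png",cv2.resize(s[110:250,240:480],None,fx=3,fy=3))
E
```

```text
[0.5302 0.1604 0.205 ] [-3.1411e+00 -4.0000e-04  3.5440e-01] exp [[264.3, 86.0], [541.0, 128.1]]
```

View pics/w13.png

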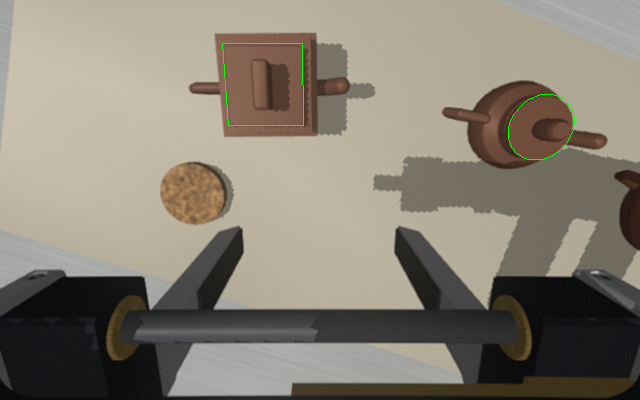

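View pics/s13.png

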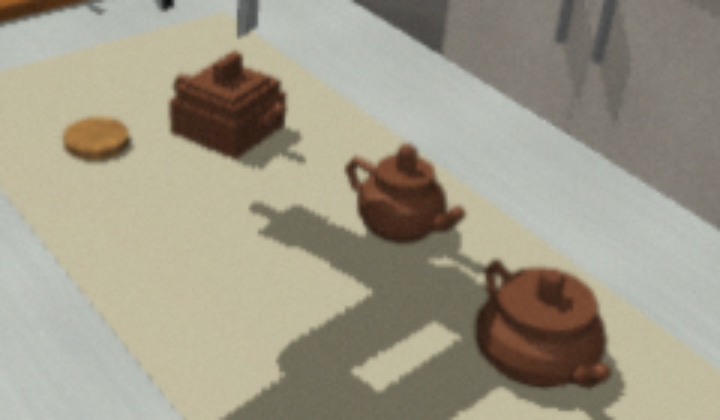

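The square lid's plate matches the predicted outline at about (264,85), and the small lid matches at (541,128). The side view shows all three lids flat on upright pots, so I'll hand in.

```bash
python3 -c "
from bench import robot
print(robot.close_job())"
```

```text
the job is handed in; nothing more can be done
None
```

I put all three lids on their pots, each looking centred and flat in the last pictures with the square lid lined up, and handed the job in at about 30 s of the 96 s allowed.

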